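# Lock the sanding block into its bench holder

## Task

Lay the sanding block down flat in the nest of the bench holder, fully home. Then lock it in by turning the red-knobbed handle over its cam until it drops into the low notch, with a light hand: where the notch lies differs from holder to holder, so feel for it and do not force the handle against its stop. Leave the bottles and the tin where they are.

Things in the scene. Friction and masses are not known exactly. Their poses are not given: they have to be found in the camera images.
- holder: Grey bench holder screwed to the bench (it does not move): base plate 112 (x) by 205 (y) by 12 mm high, carrying an aluminium nest and a cam lock. Origin on the bench under the plate; z up. The nest is on its +y half, the cam lock on its -y half.
- nest (a point): Centre of the nest's floor, 12 mm above the bench (x 0, y +50 mm in the holder's axes). The nest takes the block flat, long side along the holder's y: inside 53 by 90 mm, walls with outward-flared lips up to 14 mm above the floor; both long sides are open in their middle 48 mm, where fingers can reach down.
- pivot (a point): A point on the handle's upright turning axis, 12 mm above the bench (x 0, y -45 mm in the holder's axes). Turned anticlockwise seen from above, the handle first moves freely (0.03 to 0.83 rad), then climbs a brass cam 8 mm against a spring (about 3 to 10 N of push at the knob); past the crest the spring drops it 14 mm into the notch. A rigid stop follows at once.
- knob (a point): Centre of the handle's red knob, an upright cylinder 18 mm thick and 40 mm high, 80 mm from the turning axis. Its heights above the bench: 73.5 mm at the start, 81.5 mm on the cam's crest, 67.5 mm in the notch (locked, the lowest it can have). At the start it lies roughly on the holder's -x side; the knob may be pushed, caged or pinched from above.
- block (a point): Centre of the loose cork sanding block, 49 (x) by 86 (y) by 26 mm high, 0.1 to 0.16 kg, wrapped in brown abrasive paper, lying flat on the bench to the left of the holder; this point is 13 mm above its underside.
- dye_walnut: Loose brown bottle with black cap, 42 mm across, 62 mm high; origin at the centre of its foot. A bystander.
- edge_paint: Loose red bottle with black cap, 32 mm across, 52 mm high; origin at the centre of its foot. A bystander.
- needle_tin: Loose dark green and white tin, 41 by 75 by 16 mm; origin at the centre of its underside. A bystander.
- lever: The handle: steel bar 16 wide, 8 mm thick, with the knob on one end (bar top 20 mm below the knob's centre) and a tongue 68 mm from the axis on the other, which swings over the nested block's end and stops 1.5 mm above it. Origin on the axis at the bar's underside. The notch lies 0.85 to 1.7 rad of turn from the start, different each time. Over 22 N of push or squeeze on it is forcing.

How it is judged:
By the outcome, as a careful person would: the job done as asked, in the order asked, and still so for the second after the job is handed in, with the robot touching nothing.
It also fails if it takes over 70 s, if anything falls off the work surface, if the arm or the gripper's body presses on something with over 40 N, if the wrist force passes 120 N, or if a joint passes its speed limit or range.

## Robot

A 6-joint arm with a two-finger parallel gripper is mounted at the origin on the work surface; the furniture and walls round the work are solid. World frame = base frame: x ahead of the robot, y to its left, z up, the work surface at z = 0. Lengths are in mm, angles in rad, forces in N, time in s.
With the tool pointing down it reaches from about 300 to 850 mm from the base axis. Payload 4.2 kg.
Tool frame: the origin (TCP) lies at the very end of the fingers, on their centre line; the grasp point (between the pads) lies r.hold_point_z behind it (r.hold_point_z is the distance from the TCP to the grasp point, in mm); z points along the fingers, y is the direction in which the jaws open and shut (so a half turn about z gives the same grasp; the last joint's range is limited). The gripper opens to 91 mm and grips with 3 to 60 N. Pads are 32 mm wide; open, the fingers measure 118 mm over their backs; the gripper's body (76 mm by 178 mm) begins 60 mm behind the grasp point.
Start: joints at [-0.02, 0.32, 1.565, -0, 1.257, -0.02], TCP at [575.016, 0, 213.976] pointing down, gripper open.
Joint ranges: [-3.11, 3.11], [-0.84, 2.01], [0.21, 2.61], [-1.34, 4.49], [0.05, 2.63], [-2.56, 2.56]. Speed limits (rad/s): [2.57, 2.57, 3.14, 3.14, 3.14, 3.14].

## Interface

Orientations are given as [roll, pitch, yaw] about the fixed x, y, z axes, in that order (R = Rz(yaw) Ry(pitch) Rx(roll)).
In Python, from workcell import r gives the robot as it stands.
- The arm moves only by the tool carry_out, never from a script. Its argument "series" is a list of rows, each a list of 3 entries, a list of its own where there are three numbers: the gripper command: -1 is fully open, 1 is shut, values between are in proportion, then the shift along the tool's x, y, z in mm, then the turn, a rotation vector about the tool's x, y, z in degrees. A call has 1 to 8 rows; each row is the pose to reach, as a shift and turn from the pose measured when the call began, along the tool's axes at that moment; what a row does not reach only later rows make up. A row lasts 1/10 s, in which the tool goes at most 50 mm and 8.59 degrees, less where a joint would pass 70% of its speed; a pose out of reach is approached as far as the arm can. A call with a gripper value outside its range is refused whole. The fingers move at their own pace and stop on an object; "squeeze" is the grip in N (left out, the last holds). Time passes only in rows, so rows that repeat a pose let the fingers close. It gives the time, the measured TCP pose, the force and the opening at its end, in the units of the state.
- r.observe(): the state, without advancing time (a new reading comes with each control period).
- r.capture(name): name is "scene" or "side" or "wrist"; returns a dict with "color" (420x560x3 uint8, red, green, blue), "depth" (420x560 float32, mm along the optical axis (not along the pixel's ray), 0 where there is no reading), "mtx" (3x3 intrinsics, pixels), "dist_coeffs" ([k1, k2, p1, p2, k3] as OpenCV has them; the pictures are not rectified), "R" (3x3) and "t" (3): a world point X has camera coordinates R X + t. Camera axes: x right, y down, z forward; pixel columns grow to the right and rows downward; lengths in mm; the calibration is good to about 2 mm. A picture is of the moment at which its call begins.
- r.close_job(): hands the job in, once; it reports no verdict.
The state is a dict: "time_s": time; "joint_pos": joint angles; "dq": joint speeds; "joint_efforts": joint torques, N m; "eef_pos": TCP position; "tcp_rot": TCP orientation; "ft_force": force on the tool from outside, world axes, zero at the start; "torque": the same for the moment, N m; "opening": finger opening in mm.
Only numpy, scipy, OpenCV 4.12 (cv2) and the standard library are available. Lean on these libraries where they do the work, as an engineer would, in place of code of your own. Each camera call takes 0.05 s, during which the arm holds its last target. There are 200 camera calls.

## Working session

There is one attempt and no reset: what is moved stays moved. The work goes in short steps, Python scripts to look and compute and a tool call to move; the robot and the scene stay as the last step left them, time stands still between calls to the robot, and variables do not carry over. Pictures are saved under pics/ and viewed, about 8 in all and at most 12, crops included, and the job is handed in when it is done.

Besides the shell and the picture viewer there is one more tool, called after ">>>" as name(argument=value, ...) on one line, values as JSON. carry_out: Moves the arm, as the interface text tells. Its arguments: {"type":"object","properties":{"series":{"type":"array","items":{"type":"array"}},"squeeze":{"type":"number"}},"required":["series"]}

```bash
ls; mkdir -p pics; cat > h.py <<'E'
import numpy as np, cv2
from workcell import r
def cloud(c):
    d=c["depth"]; h,w=d.shape
    u,v=np.meshgrid(np.arange(w),np.arange(h))
    p=cv2.undistortPoints(np.stack([u,v],-1).reshape(-1,1,2).astype(np.float32),c["mtx"],np.array(c["dist_coeffs"])).reshape(h,w,2)
    P=np.dstack([p[...,0]*d,p[...,1]*d,d])
    X=(P-np.array(c["t"]))@np.array(c["R"])
    X[d==0]=np.nan
    return X
def save(c,n,box=None,s=1):
    im=c["color"][...,::-1]
    if box: im=im[box[1]:box[3],box[0]:box[2]]
    cv2.imwrite("pics/"+n,cv2.resize(im,None,fx=s,fy=s))
E
python3 - <<'E'
from h import *
print(r.observe(), r.hold_point_z)
c=r.capture("scene"); save(c,"s1.png",s=1.4)
np.savez("s1.npz",X=cloud(c),col=c["color"])
print(c["R"],c["t"])
E
```

```text
pics
{'time_s': 0.0, 'joint_pos': array([-1.99913113e-02,  3.20299529e-01,  1.56570009e+00, -2.25072311e-05,
        1.25736072e+00, -1.99817788e-02]), 'dq': array([-4.84156969e-05,  1.47402181e-03, -6.32899675e-04,  4.69641884e-04,
       -5.18529669e-04, -1.51577015e-03]), 'joint_efforts': array([-5.01459035e-04, -4.12465632e+01, -2.31973493e+01,  7.28826877e-02,
        4.58198413e-02, -1.41870069e-04]), 'eef_pos': array([5.74493940e+02, 8.69278971e-03, 2.13107709e+02]), 'tcp_rot': array([-3.13982489e+00, -1.39250860e-05,  1.57079374e+00]), 'ft_force': array([-0.3707698 ,  0.19378895, -0.31485195]), 'torque': array([ 0.02582007, -0.00804314, -0.01943808]), 'opening': 91.29951339431723} 18.8
[[-0.54245585 -0.83975295  0.02359315]
 [-0.36275626  0.20881409 -0.90818752]
 [ 0.75772656 -0.5012102  -0.41789807]] [291.60458982 250.75504226 874.38706947]
```

View pics/s1.png

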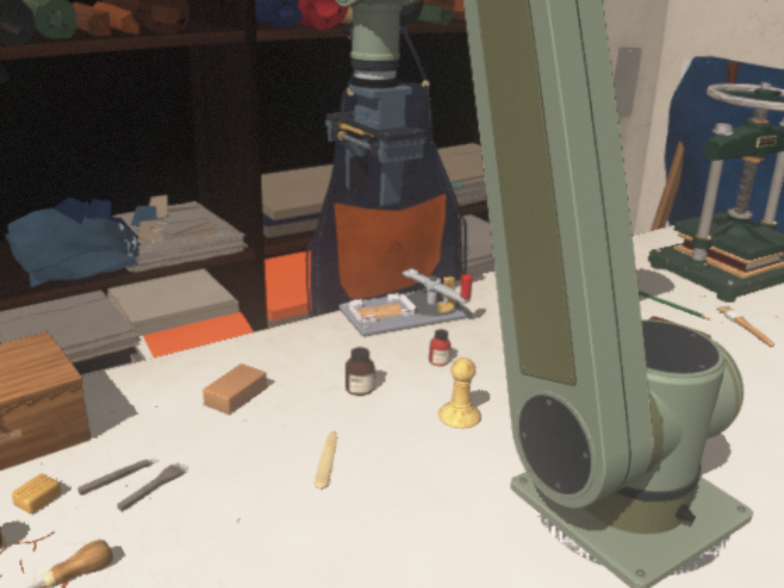

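The scene shows the block at about (235,388), the holder at (400,305), the red knob at (466,287), and the bottles at (360,372) and (440,348), all in the 1.4x picture.

```bash
python3 - <<'E'
from h import *
z=np.load("s1.npz");X=z["X"];col=z["col"]
for n,(u,v) in dict(block=(235,380),nest=(380,310),knob=(466,287),plate=(420,318),plateL=(345,312),barL=(412,274),barR=(460,300),walnut=(360,372),paint=(440,350)).items():
    print(n,X[int(v/1.4),int(u/1.4)].round(0))
m=(X[...,2]>18)&(X[...,2]<34);u=np.zeros(m.shape,bool);u[255:300,140:196]=1;m&=u
p=X[m&(X[...,2]>23)][:,:2].astype(np.float32);print(len(p),cv2.minAreaRect(p))
c=r.capture("wrist"); save(c,"w1.png")
c2=r.capture("side"); save(c2,"d1.png",s=1.0)
E
python3 -c "
import cv2,numpy as np
a=cv2.imread('pics/w1.png');b=cv2.imread('pics/d1.png')
cv2.imwrite('pics/wd.png',cv2.resize(np.hstack([a,b]),(800,300),interpolation=cv2.INTER_AREA))"
```

```text
block [457. 302.  27.]
nest [562.  -7.  15.]
knob [ 460. -106.   75.]
plate [507. -53.  12.]
plateL [593.  44.  12.]
barL [592. -93.  53.]
barR [ 470. -105.   49.]
walnut [365. 152.  43.]
paint [376.   5.  29.]
601 ((455.2936096191406, 301.69061279296875), (49.03580856323242, 87.9815444946289), 25.613019943237305)
```

View pics/wd.png

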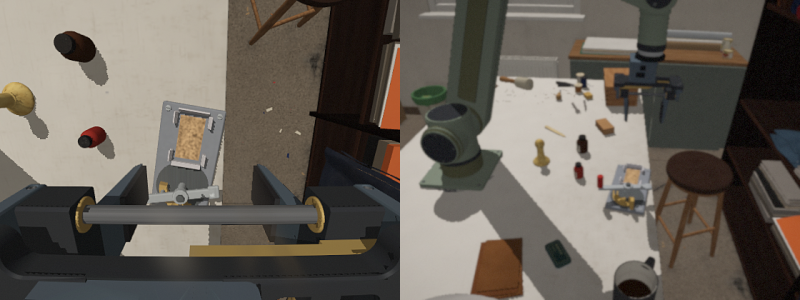

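Wrist picture (left half): plate, nest and bar in view at (187,150), with the fingers hiding the knob. The side picture shows the same layout. Next I fit the holder.

```bash
cat >> h.py <<'E'
def fitholder(X):
    m=(np.abs(X[...,2]-12)<3.5)&(X[...,0]>440)&(X[...,0]<680)&(X[...,1]>-200)&(X[...,1]<110)
    m=cv2.morphologyEx(m.astype(np.uint8),cv2.MORPH_OPEN,np.ones((3,3)))>0
    return X[m]
E
python3 - <<'E'
from h import *
P=[]
for n in("scene","wrist","side"):
    c=r.capture(n);X=cloud(c);p=fitholder(X);P.append(p)
    print(n,len(p),cv2.minAreaRect(p[:,:2].astype(np.float32)) if len(p)>5 else 0, p.mean(0) if len(p) else 0)
    a=(np.abs(X[...,0]-540)<140)&(np.abs(X[...,1]+90)<90)
    q=X[a&(X[...,2]>40)&(X[...,2]<58)]
    if len(q)>5: print(" bar",len(q),cv2.minAreaRect(q[:,:2].astype(np.float32)))
    C=c["color"].astype(int); red=a&(C[...,0]>120)&(C[...,1]<60)&(C[...,2]<70)&(X[...,2]>40)
    if red.sum(): print(" knob",red.sum(),X[red].mean(0),np.nanmin(X[red],0),np.nanmax(X[red],0))
    w=X[a|((np.abs(X[...,0]-560)<90)&(np.abs(X[...,1]-10)<80))]; w=w[(w[:,2]>20)&(w[:,2]<30)&(w[:,1]>-50)]
    if len(w)>5: print(" walls",len(w),cv2.minAreaRect(w[:,:2].astype(np.float32)))
p=np.vstack(P);print(cv2.minAreaRect(p[:,:2].astype(np.float32)))
im=np.full((400,400,3),255,np.uint8)
E
```

```text
scene 800 ((551.8816528320312, -46.121826171875), (197.83795166015625, 117.17351531982422), 80.49600982666016) [537.57563615 -16.24853043  13.09158639]
 bar 314 ((535.3077392578125, -119.89556884765625), (157.21957397460938, 68.56232452392578), 4.722604751586914)
 knob 7 [ 457.0955641  -107.65955616   80.9517538 ] [ 455.36918795 -110.75076281   65.14884872] [ 461.97666813 -100.49229389   93.17186399]
 walls 138 ((558.6799926757812, -4.7194976806640625), (98.83324432373047, 70.40391540527344), 80.25904083251953)
wrist 9156 ((549.3783569335938, -54.8287353515625), (203.3993682861328, 111.78192138671875), 80.19107818603516) [552.64469999 -31.74470602  12.42639609]
 bar 1402 ((545.1801147460938, -103.43968200683594), (126.9379653930664, 26.042930603027344), 6.630505561828613)
 walls 560 ((497.02630615234375, 2.7463607788085938), (96.12811279296875, 189.56597900390625), 80.37792205810547)
side 1942 ((548.7159423828125, -55.23688507080078), (206.7168426513672, 112.06535339355469), 80.2578353881836) [551.17780279 -57.37910586  12.50053232]
 bar 604 ((531.962646484375, -123.40644073486328), (153.75978088378906, 69.10050201416016), 2.8069369792938232)
 knob 18 [ 461.57879683 -116.84971504   92.64151699] [ 456.36818554 -121.81432824   90.5650531 ] [ 466.04882021 -111.41341137   95.04705998]
 walls 140 ((498.22857666015625, -3.3590545654296875), (196.54222106933594, 93.17681121826172), 1.205678105354309)
((550.718505859375, -53.069732666015625), (211.9271240234375, 117.17351531982422), 80.4959945678711)
```

>>> carry_out(series=[[-1,[302,-119,80],[0,0,-25.6]],[-1,[302,-119,80],[0,0,-25.6]],[-1,[302,-119,80],[0,0,-25.6]],[-1,[302,-119,80],[0,0,-25.6]],[-1,[302,-119,80],[0,0,-25.6]],[-1,[302,-119,80],[0,0,-25.6]],[-1,[302,-119,80],[0,0,-25.6]],[-1,[302,-119,80],[0,0,-25.6]]])

```text
time_s: 1.1
eef_pos: [453.6, 305.0, 132.5]
tcp_rot: [-3.139, -0.001, 2.022]
ft_force: [1.0, -0.3, -1.0]
opening: 91.3
```

```bash
python3 - <<'E'
from h import *
print(r.observe()["eef_pos"],r.observe()["tcp_rot"])
for n in("wrist","scene"):
    c=r.capture(n);X=cloud(c)
    if n=="wrist":save(c,"w2.png")
    m=(X[...,2]>22)&(X[...,2]<31)&(np.hypot(X[...,0]-455,X[...,1]-302)<60)
    p=X[m];print(n,len(p),cv2.minAreaRect(p[:,:2].astype(np.float32)) if len(p)>5 else 0,np.median(p[:,2]) if len(p) else 0)
E
```

```text
[453.58173165 305.02673413 132.47482646] [-3.13890940e+00 -1.15272090e-03  2.02244806e+00]
wrist 4084 ((454.22186279296875, 299.2125244140625), (47.404293060302734, 85.33953094482422), 27.163070678710938) 25.86780928711543
scene 631 ((454.92791748046875, 303.1231384277344), (51.4426155090332, 86.86038208007812), 28.03876495361328) 26.53360669953828
```

View pics/w2.png

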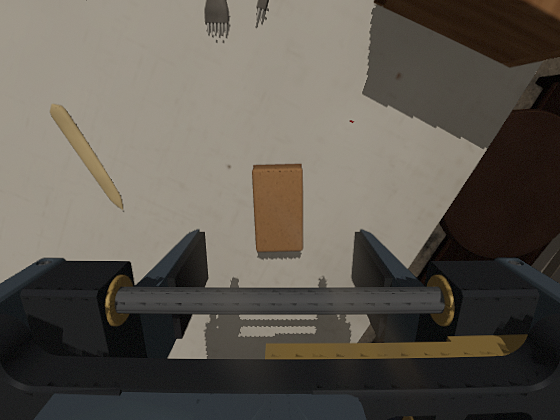

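The wrist picture shows the block centred between the fingers at (278,208). I descend and grip.

>>> carry_out(series=[[-1,[-4,-1,40],[0,0,-1.3]],[-1,[-4,-1,80],[0,0,-1.3]],[-1,[-4,-1,110],[0,0,-1.3]],[-1,[-4,-1,122],[0,0,-1.3]],[-1,[-4,-1,128],[0,0,-1.3]],[-1,[-4,-1,128],[0,0,-1.3]],[0.2,[-4,-1,128],[0,0,-1.3]],[0.2,[-4,-1,128],[0,0,-1.3]]], squeeze=20)

```text
time_s: 2.0
eef_pos: [457.3, 298.7, 7.0]
tcp_rot: [3.14, 0.0, 2.042]
ft_force: [-0.4, -0.0, 0.6]
opening: 77.9
```

>>> carry_out(series=[[0.5,[0,0,0],[0,0,0]],[0.5,[0,0,0],[0,0,0]],[0.5,[0,0,0],[0,0,0]],[0.5,[0,0,0],[0,0,0]]], squeeze=20)

```text
time_s: 2.4
eef_pos: [457.0, 298.5, 7.1]
tcp_rot: [3.14, 0.0, 2.042]
ft_force: [-0.6, -0.7, 2.3]
opening: 47.8
```

>>> carry_out(series=[[0.5,[0,0,-40],[0,0,0]],[0.5,[0,0,-80],[0,0,0]],[0.5,[0,0,-110],[0,0,0]],[0.5,[0,0,-110],[0,0,0]],[0.5,[0,0,-110],[0,0,0]]])

```text
time_s: 2.9
eef_pos: [456.6, 298.3, 117.0]
tcp_rot: [3.14, 0.0, 2.042]
ft_force: [-1.1, -0.0, -1.8]
opening: 47.6
```

```bash
cat >> h.py <<'E'
from scipy.spatial.transform import Rotation as Ro
def plan(goal,yaw,):
    """tool shift + turn (deg about tool z) to reach world goal (mm), yaw (deg), tool down"""
    s=r.observe();R=Ro.from_euler("xyz",s["tcp_rot"]); G=Ro.from_euler("xyz",[np.pi,0,np.radians(yaw)])
    print("at",s["eef_pos"].round(1),np.degrees(s["tcp_rot"]).round(2),"F",s["ft_force"].round(1),"open",round(s["opening"],1))
    print("shift",(R.inv().apply(np.array(goal)-s["eef_pos"])).round(1),"turn",np.degrees((R.inv()*G).as_rotvec()).round(2))
def intool(X):
    s=r.observe();return Ro.from_euler("xyz",s["tcp_rot"]).inv().apply(X.reshape(-1,3)-s["eef_pos"]).reshape(X.shape)
E
python3 - <<'E'
from h import *
for n in("scene","side","wrist"):
    c=r.capture(n);T=intool(cloud(c))
    C=c["color"].astype(int); br=(C[...,0]>C[...,2]*1.4)&(C[...,0]>60)
    m=br&(np.abs(T[...,0])<60)&(np.abs(T[...,1])<28)&(T[...,2]>-22)&(T[...,2]<12)
    p=T[m]
    if len(p): print(n,len(p),np.percentile(p,[1,50,99],axis=0).round(1))
    if n=="wrist": save(c,"w3.png")
plan((557.7,-5.6,120),80.2)
E
```

```text
scene 690 [[-37.7 -22.  -22. ]
 [ 35.3  -3.7 -16.2]
 [ 47.7  26.6   4.2]]
side 343 [[-41.7 -23.7 -21.7]
 [-28.4   1.7 -18.5]
 [ 40.1  25.7   4.2]]
wrist 9749 [[-37.9 -23.2 -20.2]
 [ 18.9  -0.3 -18.8]
 [ 44.4  22.9   5.5]]
at [455.7 297.7 115.3] [-1.7985e+02  3.0000e-02  1.1701e+02] F [-0.2 -0.3 -1.2] open 48.0
shift [-316.6  -46.9   -4.5] turn [-0.13  0.08 36.81]
```

View pics/w3.png

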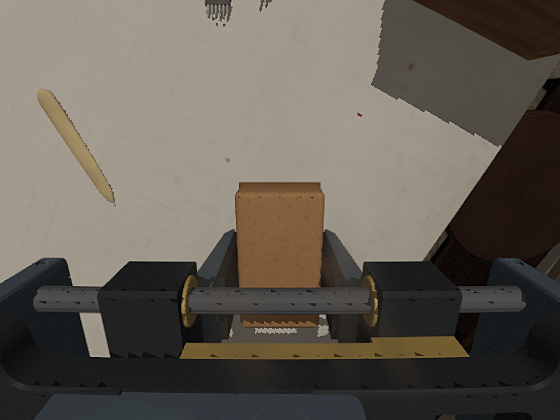

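The block is held straight, its top at about (280,240) in the wrist view and offset roughly +3 mm along tool x. Moving above the nest.

>>> carry_out(series=[[0.5,[-320,-47,-15],[0,0,36.8]],[0.5,[-320,-47,-15],[0,0,36.8]],[0.5,[-320,-47,-15],[0,0,36.8]],[0.5,[-320,-47,-15],[0,0,36.8]],[0.5,[-320,-47,-15],[0,0,36.8]],[0.5,[-320,-47,-15],[0,0,36.8]],[0.5,[-320,-47,-15],[0,0,36.8]],[0.5,[-320,-47,-15],[0,0,36.8]]])

```text
time_s: 3.85
eef_pos: [559.5, -11.8, 128.9]
tcp_rot: [-3.138, 0.003, 1.396]
ft_force: [-0.9, 1.2, -1.4]
opening: 48.0
```

>>> carry_out(series=[[0.5,[0,0,0],[0,0,0]],[0.5,[0,0,0],[0,0,0]]])

```text
time_s: 4.05
eef_pos: [558.6, -11.2, 127.7]
tcp_rot: [-3.135, 0.003, 1.396]
ft_force: [-0.5, 0.2, -0.9]
opening: 47.8
```

```bash
python3 - <<'E'
from h import *
for n in("scene","side","wrist"):
    c=r.capture(n);X=cloud(c);T=intool(X)
    C=c["color"].astype(int); br=(C[...,0]>C[...,2]*1.4)&(C[...,0]>60)
    m=br&(np.abs(T[...,0])<60)&(np.abs(T[...,1])<28)&(T[...,2]>-22)&(T[...,2]<12)
    p=T[m]
    if len(p): print(n,"block in tool",np.percentile(p,[1,50,99],axis=0).round(1).tolist())
    q=fitholder(X)
    if len(q)>50: print(n,len(q),"plate",cv2.minAreaRect(q[:,:2].astype(np.float32)))
    # holder-frame wall points
    a=np.radians(-9.8); ex=np.array([np.cos(a),np.sin(a)]);ey=np.array([-ex[1],ex[0]])
    h=np.dstack([(X[...,:2]-[557.7,-5.6])@ex,(X[...,:2]-[557.7,-5.6])@ey,X[...,2]])
    m=(h[...,2]>18)&(h[...,2]<30)&(np.abs(h[...,0])<45)&(np.abs(h[...,1])<60)
    w=h[m]
    if len(w)>20: print(n,len(w),"walls",np.percentile(w,[1,10,50,90,99],axis=0).round(1).tolist())
    if n=="wrist": save(c,"w4.png")
    if n=="side": save(c,"d4.png",(280,150,460,330),3)
plan((557.2,-8.6,60),80.2)
E
```

```text
scene block in tool [[-35.5, -25.3, -21.7], [28.8, -18.2, -12.7], [48.9, 22.9, 5.6]]
scene 847 plate ((549.5989379882812, -50.08976745605469), (205.0462188720703, 113.6065444946289), 79.7732925415039)
scene 234 walls [[-33.4, -52.0, 18.1], [-31.0, -49.3, 19.1], [0.8, -26.2, 22.9], [32.2, 48.3, 27.0], [37.5, 50.1, 28.9]]
side block in tool [[-41.0, -22.9, -20.7], [-18.4, 0.6, -18.3], [40.5, 23.7, 3.6]]
side 1959 plate ((548.84375, -54.745208740234375), (205.46934509277344, 112.00017547607422), 80.2866439819336)
side 184 walls [[-33.4, -55.8, 18.1], [-31.0, -47.5, 19.2], [-6.3, 38.3, 22.8], [29.8, 45.8, 25.8], [32.4, 48.2, 27.3]]
wrist block in tool [[-38.0, -23.1, -19.8], [18.4, -0.1, -18.4], [44.5, 23.3, 5.9]]
wrist 4583 plate ((549.332763671875, -54.60186767578125), (202.67958068847656, 111.57825469970703), 80.21047973632812)
wrist 747 walls [[-32.7, 19.7, 18.4], [-30.1, 23.8, 19.8], [-0.2, 39.7, 23.7], [30.1, 45.0, 25.7], [32.9, 45.9, 26.8]]
at [559.  -10.7 128.6] [-1.7974e+02  1.7000e-01  8.0060e+01] F [ 0.1 -0.6 -0.9] open 48.0
shift [ 2.  -1.9 68.6] turn [-0.26  0.17 -0.15]
```

View pics/w4.png

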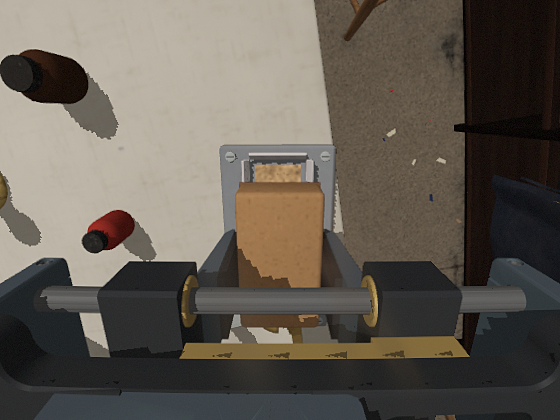

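The wrist picture shows the block squarely above the nest, with the far lip at (280,157) and the nest floor showing at (280,172). Descending to just above the lips.

>>> carry_out(series=[[0.5,[1.3,-2.2,40],[-0.25,0.15,0.0]],[0.5,[1.3,-2.2,70],[-0.25,0.15,0.0]],[0.5,[1.3,-2.2,85],[-0.25,0.15,0.0]],[0.5,[1.3,-2.2,85],[-0.25,0.15,0.0]],[0.5,[1.3,-2.2,85],[-0.25,0.15,0.0]],[0.5,[1.3,-2.2,85],[-0.25,0.15,0.0]]])

```text
time_s: 4.8
eef_pos: [557.8, -8.9, 45.0]
tcp_rot: [3.139, -0.0, 1.398]
ft_force: [-0.0, 1.6, -1.5]
opening: 47.8
```

```bash
python3 - <<'E'
from h import *
o=np.array([557.7,-5.6]);a=np.radians(-9.8); ex=np.array([np.cos(a),np.sin(a)]);ey=np.array([-ex[1],ex[0]])
ims=[]
for n in("scene","side","wrist"):
    c=r.capture(n);X=cloud(c);C=c["color"].astype(int)
    h=np.dstack([(X[...,:2]-o)@ex,(X[...,:2]-o)@ey,X[...,2]])
    br=(C[...,0]>C[...,2]*1.4)&(C[...,0]>60)
    b=h[br&(np.abs(h[...,0])<30)&(np.abs(h[...,1])<60)&(h[...,2]>34)&(h[...,2]<62)]
    if len(b):print(n,len(b),"block",np.percentile(b,[1,50,99],axis=0).round(1).tolist())
    w=h[(~br)&(np.abs(h[...,0])<22)&(h[...,1]>35)&(h[...,1]<60)&(h[...,2]>17)&(h[...,2]<29)]
    if len(w)>5: print(n,len(w),"+y wall y pct",np.percentile(w[:,1],[2,50,98]).round(1))
    k={"scene":(220,170,350,250),"side":(290,190,440,310),"wrist":(180,120,400,360)}[n]
    im=c["color"][k[1]:k[3],k[0]:k[2],::-1]; ims.append(cv2.resize(im,(266,int(266*im.shape[0]/im.shape[1])),interpolation=cv2.INTER_CUBIC))
H=max(i.shape[0] for i in ims)
cv2.imwrite("pics/m5.png",np.hstack([cv2.copyMakeBorder(i,0,H-i.shape[0],0,0,0) for i in ims]))
plan((557,-9.5,19),80.2)
E
```

```text
scene 227 block [[-25.4, -38.5, 38.5], [-19.2, 30.2, 50.2], [20.6, 45.9, 61.4]]
scene 35 +y wall y pct [44.8 48.8 50.7]
side 204 block [[-21.2, -44.9, 38.0], [3.7, -42.0, 50.7], [25.2, 12.3, 61.9]]
wrist 1065 block [[-23.3, -9.2, 37.6], [0.1, 40.7, 52.4], [24.5, 41.4, 62.0]]
wrist 632 +y wall y pct [39.8 43.7 46.2]
at [557.4  -9.2  44.8] [179.88   0.    80.07] F [ 0.2  0.1 -1.8] open 48.1
shift [-0.4 -0.4 25.8] turn [ 0.12  0.   -0.13]
```

View pics/m5.png

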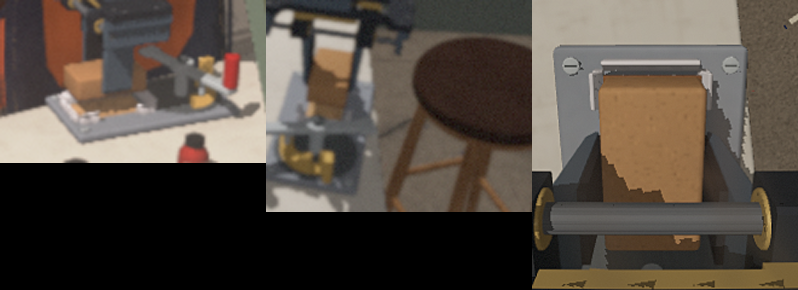

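Block and lip line up: the gap to the far lip is about 3 mm in both the scene and wrist views. Lowering gently.

>>> carry_out(series=[[0.5,[0,-0.5,6],[0,0,0]],[0.5,[0,-0.5,12],[0,0,0]],[0.5,[0,-0.5,16],[0,0,0]],[0.5,[0,-0.5,19],[0,0,0]],[0.5,[0,-0.5,19],[0,0,0]]], squeeze=12)

```text
time_s: 5.45
eef_pos: [556.5, -9.6, 25.3]
tcp_rot: [3.141, 0.001, 1.398]
ft_force: [-0.7, -1.6, -0.5]
opening: 47.8
```

Inside the lips without contact; continuing down.

>>> carry_out(series=[[0.5,[0,0,3],[0,0,0]],[0.5,[0,0,5],[0,0,0]],[0.5,[0,0,7],[0,0,0]],[0.5,[0,0,7.5],[0,0,0]],[0.5,[0,0,7.5],[0,0,0]]])

```text
time_s: 5.95
eef_pos: [556.6, -9.5, 19.9]
tcp_rot: [3.14, 0.001, 1.398]
ft_force: [-4.8, -0.7, 15.4]
opening: 48.1
```

>>> carry_out(series=[[-0.4,[0,0,-0.5],[0,0,0]],[-0.4,[0,0,-0.5],[0,0,0]],[-0.4,[0,0,-0.5],[0,0,0]],[-0.4,[0,0,-20],[0,0,0]],[-0.4,[0,0,-60],[0,0,0]],[-0.4,[0,0,-110],[0,0,0]],[-0.4,[0,0,-160],[0,0,0]],[-0.4,[0,0,-180],[0,0,0]]])

```text
time_s: 6.75
eef_pos: [558.7, -9.3, 204.8]
tcp_rot: [3.131, -0.001, 1.398]
ft_force: [0.3, 0.2, -0.4]
opening: 63.9
```

```bash
python3 - <<'E'
from h import *
o=np.array([557.7,-5.6]);a=np.radians(-9.8); ex=np.array([np.cos(a),np.sin(a)]);ey=np.array([-ex[1],ex[0]])
for n in("scene","side","wrist"):
    c=r.capture(n);X=cloud(c);C=c["color"].astype(int)
    h=np.dstack([(X[...,:2]-o)@ex,(X[...,:2]-o)@ey,X[...,2]])
    br=(C[...,0]>C[...,2]*1.35)&(C[...,0]>60)
    b=h[br&(np.abs(h[...,0])<30)&(np.abs(h[...,1])<46)&(h[...,2]>30)&(h[...,2]<48)]
    if len(b)>10:
        k=np.c_[b[:,:2],np.ones(len(b))]; s=np.linalg.lstsq(k,b[:,2],rcond=None)[0]
        print(n,len(b),np.percentile(b,[1,50,99],axis=0).round(1).tolist(),"slopes",s.round(3))
    q=h[(np.abs(h[...,0])<52)&(np.abs(h[...,0])>38)&(np.abs(h[...,1])<45)&(h[...,2]<18)]
    print(" plate z",np.median(q[:,2]).round(1),len(q))
    if n=="wrist":save(c,"w6.png")
    red=(C[...,0]>110)&(C[...,1]<60)&(C[...,2]<75)&(np.hypot(X[...,0]-462,X[...,1]+113)<40)&(X[...,2]>50)
    if red.sum()>3: print(" knob",red.sum(),X[red].mean(0).round(1),np.percentile(X[red],[2,98],axis=0).round(1).tolist())
plan((462,-113,110),80.2)
E
```

```text
scene 479 [[-24.9, -40.3, 30.3], [-10.9, 8.0, 41.8], [24.5, 43.6, 47.6]] slopes [1.2900e-01 2.7000e-02 4.1416e+01]
 plate z 12.7 174
 knob 16 [ 457.1 -109.    83. ] [[450.8, -114.5, 64.5], [469.3, -102.3, 93.4]]
side 586 [[-22.7, -45.2, 30.6], [0.9, -9.6, 41.4], [23.4, 36.0, 47.0]] slopes [-1.9000e-02  1.1600e-01  4.2017e+01]
 plate z 12.2 276
 knob 18 [ 462.1 -116.9   92.7] [[458.2, -121.4, 90.8], [466.2, -112.0, 95.0]]
wrist 2989 [[-23.3, -44.3, 33.7], [-0.5, 0.7, 42.1], [22.9, 38.8, 46.4]] slopes [2.0000e-03 7.4000e-02 4.1908e+01]
 plate z 12.0 1628
at [557.   -9.3 200.7] [1.7975e+02 2.0000e-02 8.0080e+01] F [-0.   0.1 -0.7] open 63.9
shift [-118.5  -76.1   90.4] turn [ 0.25  0.02 -0.12]
```

View pics/w6.png

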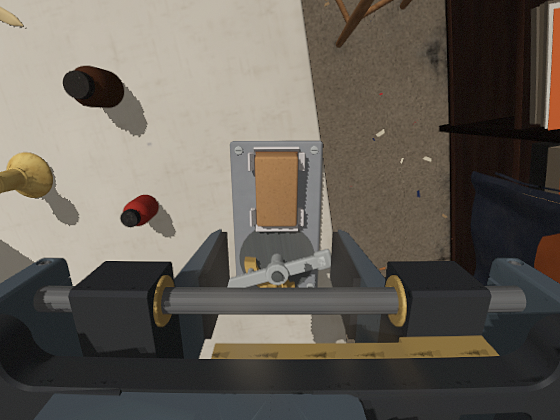

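The wrist picture shows the block seated between the lips at (277,188), but the depth fit gives a tilt: its +y end is about 7 mm high, probably riding on the far lip. I'll press that end down with closed fingers while easing it toward -y.

>>> carry_out(series=[[1,[27.5,-0.7,20],[0.2,0,0]],[1,[27.5,-0.7,50],[0.2,0,0]],[1,[27.5,-0.7,80],[0.2,0,0]],[1,[27.5,-0.7,110],[0.2,0,0]],[1,[27.5,-0.7,135],[0.2,0,0]],[1,[27.5,-0.7,145],[0.2,0,0]],[1,[27.5,-0.7,148],[0.2,0,0]],[1,[27.5,-0.7,148],[0.2,0,0]]])

```text
time_s: 7.7
eef_pos: [561.6, 17.8, 52.3]
tcp_rot: [3.142, 0.0, 1.398]
ft_force: [0.3, 0.6, -0.6]
opening: 2.7
```

>>> carry_out(series=[[1,[0,0,3],[0,0,0]],[1,[0,0,6],[0,0,0]],[1,[0,0,8],[0,0,0]],[1,[0,0,8],[0,0,0]]])

```text
time_s: 8.1
eef_pos: [561.8, 17.7, 44.6]
tcp_rot: [3.141, 0.0, 1.398]
ft_force: [-0.0, -0.2, -0.3]
opening: 0.6
```

>>> carry_out(series=[[1,[0,0,2],[0,0,0]],[1,[0,0,4],[0,0,0]],[1,[0,0,4],[0,0,0]]])

```text
time_s: 8.4
eef_pos: [561.5, 17.8, 40.2]
tcp_rot: [3.142, 0.0, 1.398]
ft_force: [-0.5, -0.4, -0.5]
opening: 0.6
```

>>> carry_out(series=[[1,[0,0,1.5],[0,0,0]],[1,[0,0,3],[0,0,0]],[1,[0,0,3],[0,0,0]]])

```text
time_s: 8.7
eef_pos: [561.5, 17.8, 38.3]
tcp_rot: [3.141, 0.0, 1.398]
ft_force: [-2.3, -0.3, 7.2]
opening: 0.7
```

>>> carry_out(series=[[1,[0,0,1],[0,0,0]],[1,[0,0,2],[0,0,0]],[1,[0,0,2],[0,0,0]],[1,[-10,0,-50],[0,0,0]],[1,[-28,0,-100],[0,0,0]],[1,[-28,0,-150],[0,0,0]],[1,[-28,0,-165],[0,0,0]],[1,[-28,0,-165],[0,0,0]]])

```text
time_s: 9.5
eef_pos: [558.7, -9.9, 207.2]
tcp_rot: [3.133, -0.001, 1.397]
ft_force: [-0.5, 1.3, 0.5]
opening: 0.4
```

```bash
cat > chk.py <<'E'
from h import *
o=np.array([557.7,-5.6]);a=np.radians(-9.8); ex=np.array([np.cos(a),np.sin(a)]);ey=np.array([-ex[1],ex[0]])
for n in("scene","side","wrist"):
    c=r.capture(n);X=cloud(c);C=c["color"].astype(int)
    h=np.dstack([(X[...,:2]-o)@ex,(X[...,:2]-o)@ey,X[...,2]])
    br=(C[...,0]>C[...,2]*1.35)&(C[...,0]>60)
    g=br&(np.abs(h[...,0])<18)&(h[...,2]>25)&(h[...,2]<60)
    print(n,[(y,int((g&(np.abs(h[...,1]-y)<6)).sum()),np.round(np.median(h[...,2][g&(np.abs(h[...,1]-y)<6)]),1)) for y in (-34,-22,-10,2,14,26,36)])
    b=h[g|(br&(np.abs(h[...,0])<32)&(h[...,2]>34)&(np.abs(h[...,1])<50)&(h[...,2]<60))]
    print("  xy",np.percentile(b,[1,50,99],axis=0).round(1).tolist())
    if n=="side":save(c,"side_last.png",(290,210,430,310),5)
    if n=="wrist":save(c,"wrist_last.png")
print(r.observe()["eef_pos"],r.observe()["time_s"])
E
python3 chk.py
```

```text
scene [(-34, 32, np.float64(39.6)), (-22, 31, np.float64(39.6)), (-10, 36, np.float64(39.6)), (2, 37, np.float64(39.9)), (14, 30, np.float64(39.7)), (26, 36, np.float64(40.0)), (36, 33, np.float64(40.0))]
  xy [[-24.2, -683.2, 26.5], [-2.7, -5.2, 39.6], [23.4, 43.9, 55.9]]
side [(-34, 58, np.float64(38.3)), (-22, 55, np.float64(38.3)), (-10, 54, np.float64(38.1)), (2, 51, np.float64(38.1)), (14, 52, np.float64(38.3)), (26, 51, np.float64(37.8)), (36, 36, np.float64(38.2))]
  xy [[-22.7, -148.9, 25.7], [-0.4, -21.8, 37.7], [22.8, 35.9, 45.5]]
wrist [(-34, 297, np.float64(38.0)), (-22, 311, np.float64(38.0)), (-10, 308, np.float64(37.9)), (2, 312, np.float64(38.0)), (14, 344, np.float64(38.1)), (26, 346, np.float64(38.0)), (36, 294, np.float64(37.6))]
  xy [[-23.4, -43.6, 33.8], [0.1, 0.0, 37.9], [22.8, 39.0, 39.6]]
[555.56945389  -9.62471748 201.65856735] 9.65
```

The block now sits flat, top at 38 mm along its whole length in the side and wrist cameras, so it is home. Next is the handle: over the knob at height, jaws along its tangent, cage open about 40 mm.

>>> carry_out(series=[[0.12,[-20,-13,0],[0,0,8.5]],[0.12,[-40,-25,0],[0,0,17]],[0.12,[-60,-38,0],[0,0,25.5]],[0.12,[-80,-50,0],[0,0,34]],[0.12,[-100,-63,0],[0,0,42.5]],[0.12,[-119,-75.5,0],[0,0,51]],[0.12,[-119,-75.5,0],[0,0,59.5]],[0.12,[-119,-75.5,0],[0,0,68]]], squeeze=10)

```text
time_s: 10.45
eef_pos: [459.1, -113.9, 199.8]
tcp_rot: [-3.139, 0.007, 0.204]
ft_force: [0.9, -0.6, 0.0]
opening: 40.2
```

```bash
cat > k.py <<'E'
from h import *
ims=[]
for n in("scene","side","wrist"):
    c=r.capture(n);X=cloud(c);C=c["color"].astype(int)
    red=(C[...,0]>90)&(C[...,1]<0.45*C[...,0])&(C[...,2]<0.55*C[...,0])&(np.hypot(X[...,0]-541,X[...,1]+99)<105)&(X[...,2]>45)&(X[...,2]<110)
    if red.sum()>3:
        p=X[red];t=p[p[:,2]>np.percentile(p[:,2],98)-3]
        print(n,"knob n",red.sum(),"mean",p.mean(0).round(1),"top z",np.percentile(p[:,2],97).round(1),"low z",np.percentile(p[:,2],3).round(1),"top xy",t.mean(0).round(1),"ang",np.degrees(np.arctan2(t[:,1].mean()+99.2,t[:,0].mean()-541.5)).round(1)%360)
    if n!="scene":ims.append(cv2.resize(c["color"][...,::-1],(400,300)) if n=="wrist" else cv2.resize(c["color"][180:330,260:460,::-1],(400,300),interpolation=cv2.INTER_CUBIC))
cv2.imwrite("pics/k.png",np.hstack(ims))
E
python3 k.py; python3 -c "
from h import *
plan((462,-114,64),10.5)"
```

```text
scene knob n 93 mean [ 458.8 -106.3   78.8] top z 94.8 low z 58.8 top xy [ 460.6 -107.4   94. ] ang 185.8
side knob n 84 mean [ 462.5 -118.8   79.2] top z 94.4 low z 59.2 top xy [ 462.5 -115.7   93.1] ang 191.8
wrist knob n 238 mean [ 462.1 -112.6   90.7] top z 93.7 low z 70.0 top xy [ 461.7 -113.5   92.5] ang 190.2
at [ 459.8 -113.6  200.2] [-179.88    0.34   12.26] F [-0.2 -0.1  0.2] open 40.1
shift [  2.9   1.2 136.2] turn [-0.11  0.35  1.76]
```

View pics/k.png

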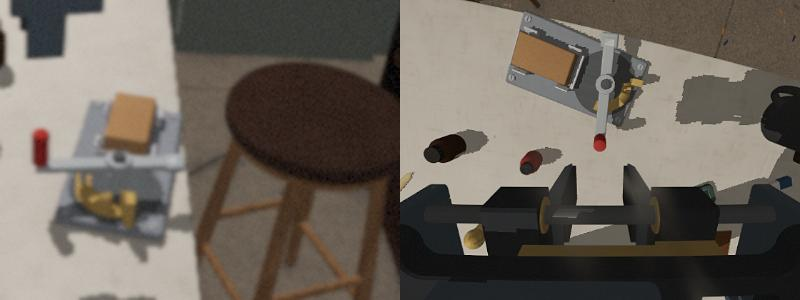

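The pictures show the knob at (600,142) on the bar's near end and the brass cam on the -y side. I lower the cage over the knob.

>>> carry_out(series=[[0.12,[2.5,1,40],[-0.1,0.3,1.8]],[0.12,[2.5,1,80],[-0.1,0.3,1.8]],[0.12,[2.5,1,105],[-0.1,0.3,1.8]],[0.12,[2.5,1,120],[-0.1,0.3,1.8]],[0.12,[2.5,1,134],[-0.1,0.3,1.8]],[0.12,[2.5,1,137],[-0.1,0.3,1.8]],[0.12,[2.5,1,137],[-0.1,0.3,1.8]]])

```text
time_s: 11.3
eef_pos: [461.1, -113.6, 62.4]
tcp_rot: [-3.14, 0.003, 0.184]
ft_force: [-0.3, -0.2, 0.5]
opening: 39.8
```

>>> carry_out(series=[[0.12,[0.1,4.2,0],[0,0,-3]],[0.12,[0.4,8.4,0],[0,0,-6]],[0.12,[0.7,10.4,0],[0,0,-7.5]],[0.12,[1.0,12.5,0],[0,0,-9]],[0.12,[1.3,14.6,0],[0,0,-10.5]],[0.12,[1.7,16.6,0],[0,0,-12]],[0.12,[2.2,18.7,0],[0,0,-13.5]],[0.12,[2.7,20.7,0],[0,0,-15]]])

```text
time_s: 12.1
eef_pos: [467.2, -133.3, 62.4]
tcp_rot: [-3.139, 0.003, 0.448]
ft_force: [-1.2, 1.8, 2.1]
opening: 40.2
```

>>> carry_out(series=[[0.12,[0.1,2.8,0],[0,0,-2]],[0.12,[0.2,5.6,0],[0,0,-4]],[0.12,[0.4,8.4,0],[0,0,-6]],[0.12,[0.8,11.1,0],[0,0,-8]],[0.12,[1.2,13.9,0],[0,0,-10]],[0.12,[1.7,16.6,0],[0,0,-12]]])

```text
time_s: 12.7
eef_pos: [475.1, -147.5, 62.1]
tcp_rot: [-3.137, 0.004, 0.66]
ft_force: [-2.7, 1.6, 1.4]
opening: 40.1
```

>>> carry_out(series=[[0.12,[0.1,2.8,0],[0,0,-2]],[0.12,[0.2,5.6,0],[0,0,-4]],[0.12,[0.4,8.4,0],[0,0,-6]],[0.12,[0.8,11.1,0],[0,0,-8]],[0.12,[1.2,13.9,0],[0,0,-10]],[0.12,[1.2,13.9,0],[0,0,-10]]])

```text
time_s: 13.3
eef_pos: [484.5, -158.1, 61.9]
tcp_rot: [-3.136, 0.003, 0.836]
ft_force: [-0.5, 0.1, 0.2]
opening: 40.4
```

```bash
python3 k.py
```

```text
side knob n 110 mean [ 476.7 -157.1   80.3] top z 93.5 low z 60.6 top xy [ 476.4 -153.9   92.9] ang 220.0
```

>>> carry_out(series=[[0.12,[0.1,2.8,0],[0,0,-2]],[0.12,[0.2,5.6,0],[0,0,-4]],[0.12,[0.4,8.4,0],[0,0,-6]],[0.12,[0.8,11.1,0],[0,0,-8]],[0.12,[1.2,13.9,0],[0,0,-10]],[0.12,[1.2,13.9,0],[0,0,-10]]])

```text
time_s: 14.05
eef_pos: [493.8, -165.6, 61.6]
tcp_rot: [-3.131, 0.003, 1.01]
ft_force: [-5.0, 1.3, 3.3]
opening: 39.9
```

```bash
python3 k.py
```

```text
side knob n 108 mean [ 484.3 -166.1   81.4] top z 94.6 low z 60.5 top xy [ 483.9 -162.8   93.6] ang 227.8
```

>>> carry_out(series=[[0.12,[0.1,1.4,0],[0,0,-1]],[0.12,[0.2,2.8,0],[0,0,-1]],[0.12,[0.3,4.2,0],[0,0,-2]],[0.12,[0.4,5.6,0],[0,0,-3]],[0.12,[0.4,5.6,0],[0,0,-3]]])

```text
time_s: 14.7
eef_pos: [498.3, -168.4, 61.6]
tcp_rot: [-3.131, 0.003, 1.063]
ft_force: [-4.8, 1.4, 3.2]
opening: 40.0
```

```bash
python3 k.py
```

```text
side knob n 111 mean [ 488.1 -169.9   82.7] top z 96.3 low z 62.3 top xy [ 488.  -166.7   95. ] ang 231.6
wrist knob n 5 mean [ 485.8 -160.4   94.3] top z 95.3 low z 93.6 top xy [ 485.8 -160.4   94.3] ang 227.7
```

>>> carry_out(series=[[0.12,[0.1,1.4,0],[0,0,-1]],[0.12,[0.2,2.8,0],[0,0,-2]],[0.12,[0.3,4.2,0],[0,0,-3]],[0.12,[0.4,5.6,0],[0,0,-4]],[0.12,[0.4,5.6,0],[0,0,-4]]])

```text
time_s: 15.35
eef_pos: [503.6, -171.2, 61.5]
tcp_rot: [-3.131, 0.003, 1.133]
ft_force: [-4.2, 0.3, 2.9]
opening: 39.9
```

```bash
python3 k.py
```

```text
side knob n 112 mean [ 493.2 -173.8   83. ] top z 97.0 low z 62.8 top xy [ 492.8 -171.    95.9] ang 235.9
wrist knob n 30 mean [ 497.3 -163.6   77.4] top z 95.9 low z 58.9 top xy [ 492.5 -165.6   95.7] ang 233.6
```

>>> carry_out(series=[[0.12,[0.1,1.4,0],[0,0,-1]],[0.12,[0.2,2.8,0],[0,0,-2]],[0.12,[0.3,4.2,0],[0,0,-3]],[0.12,[0.3,4.2,0],[0,0,-3]]])

```text
time_s: 15.9
eef_pos: [507.2, -172.6, 61.5]
tcp_rot: [-3.13, 0.002, 1.186]
ft_force: [-6.9, 1.0, 5.3]
opening: 40.3
```

```bash
python3 k.py
```

```text
side knob n 117 mean [ 496.1 -175.8   83.4] top z 97.5 low z 63.6 top xy [ 495.9 -172.4   96.5] ang 238.1
wrist knob n 75 mean [ 500.8 -164.7   76.5] top z 96.6 low z 61.1 top xy [ 496.1 -165.9   96.2] ang 235.8
```

>>> carry_out(series=[[0.12,[0.1,1.4,0],[0,0,-1]],[0.12,[0.2,2.8,0],[0,0,-2]],[0.12,[0.3,4.2,0],[0,0,-3]],[0.12,[0.3,4.2,0],[0,0,-3]]])

```text
time_s: 16.45
eef_pos: [510.6, -173.9, 61.6]
tcp_rot: [-3.129, 0.002, 1.24]
ft_force: [-5.8, 0.1, 5.0]
opening: 39.9
```

```bash
python3 k.py
```

```text
side knob n 111 mean [ 499.3 -177.8   84.4] top z 98.4 low z 64.5 top xy [ 499.4 -174.5   97.5] ang 240.8
wrist knob n 180 mean [ 503.9 -166.5   77.3] top z 97.1 low z 60.7 top xy [ 499.1 -168.3   96.7] ang 238.5
```

>>> carry_out(series=[[0.12,[0.1,1.4,0],[0,0,-1]],[0.12,[0.2,2.8,0],[0,0,-2]],[0.12,[0.3,4.2,0],[0,0,-3]],[0.12,[0.4,5.6,0],[0,0,-4]],[0.12,[0.4,5.6,0],[0,0,-4]]])

```text
time_s: 17.1
eef_pos: [515.9, -175.7, 61.7]
tcp_rot: [-3.128, 0.002, 1.31]
ft_force: [-5.6, 0.6, 3.7]
opening: 40.2
```

```bash
python3 k.py
```

```text
side knob n 114 mean [ 504.5 -180.9   84.8] top z 99.4 low z 65.8 top xy [ 504.7 -177.5   98.2] ang 244.8
wrist knob n 251 mean [ 508.6 -168.8   78.7] top z 97.7 low z 62.2 top xy [ 504.5 -170.    97.7] ang 242.4
```

>>> carry_out(series=[[0.12,[0.1,1.4,0],[0,0,-1]],[0.12,[0.2,2.8,0],[0,0,-2]],[0.12,[0.3,4.2,0],[0,0,-3]],[0.12,[0.3,4.2,0],[0,0,-3]]])

```text
time_s: 17.65
eef_pos: [519.8, -176.7, 61.7]
tcp_rot: [-3.128, 0.001, 1.364]
ft_force: [-5.4, 0.4, 4.4]
opening: 40.1
```

```bash
python3 k.py
```

```text
side knob n 116 mean [ 508.6 -182.9   86. ] top z 100.2 low z 66.6 top xy [ 508.6 -179.9   99.1] ang 247.8
wrist knob n 323 mean [ 512.2 -170.5   80.5] top z 98.8 low z 63.2 top xy [ 508.7 -172.3   98.6] ang 245.9
```

>>> carry_out(series=[[0.12,[0.1,1.4,0],[0,0,-1]],[0.12,[0.2,2.8,0],[0,0,-2]],[0.12,[0.3,4.2,0],[0,0,-3]],[0.12,[0.3,4.2,0],[0,0,-3]]])

```text
time_s: 18.2
eef_pos: [523.8, -177.6, 61.8]
tcp_rot: [-3.127, 0.001, 1.417]
ft_force: [-5.9, -0.3, 4.8]
opening: 40.2
```

```bash
python3 k.py
```

```text
side knob n 117 mean [ 512.6 -184.5   86.4] top z 101.2 low z 67.2 top xy [ 512.7 -181.   100.3] ang 250.6
wrist knob n 387 mean [ 515.8 -171.9   81.8] top z 99.0 low z 64.1 top xy [ 513.7 -172.9   98.8] ang 249.4
```

>>> carry_out(series=[[0.12,[0,0.7,0],[0,0,-0.5]],[0.12,[0.1,1.4,0],[0,0,-1]],[0.12,[0.1,2.1,0],[0,0,-1.5]],[0.12,[0.1,2.1,0],[0,0,-1.5]]])

```text
time_s: 18.75
eef_pos: [526.1, -178.1, 62.0]
tcp_rot: [-3.128, 0.001, 1.444]
ft_force: [-5.0, -1.0, 4.4]
opening: 40.2
```

```bash
python3 k.py
```

```text
side knob n 118 mean [ 514.9 -185.2   86.5] top z 101.3 low z 66.1 top xy [ 515.1 -181.4  100.2] ang 252.2
wrist knob n 414 mean [ 517.6 -172.6   82. ] top z 99.9 low z 64.4 top xy [ 514.7 -174.    99.7] ang 250.3
```

>>> carry_out(series=[[0.12,[0,0.7,0],[0,0,-0.5]],[0.12,[0.1,1.4,0],[0,0,-1]],[0.12,[0.1,2.1,0],[0,0,-1.5]],[0.12,[0.1,2.1,0],[0,0,-1.5]]])

```text
time_s: 19.3
eef_pos: [529.5, -178.7, 62.1]
tcp_rot: [-3.131, 0.002, 1.47]
ft_force: [-2.4, -0.3, 1.2]
opening: 40.0
```

```bash
python3 k.py
```

```text
side knob n 119 mean [ 518.4 -186.4   87. ] top z 101.4 low z 67.9 top xy [ 518.1 -182.9  100.4] ang 254.4
wrist knob n 470 mean [ 520.9 -173.8   83.6] top z 100.5 low z 65.2 top xy [ 518.7 -175.2   99.9] ang 253.3
```

Force is falling, so this is the crest; finer steps from here.

>>> carry_out(series=[[0.12,[0,0.7,0],[0,0,-0.5]],[0.12,[0.1,1.4,0],[0,0,-1]],[0.12,[0.1,1.4,0],[0,0,-1]]])

```text
time_s: 19.75
eef_pos: [531.6, -178.9, 62.1]
tcp_rot: [-3.132, 0.002, 1.488]
ft_force: [-0.3, -0.5, 0.8]
opening: 40.3
```

```bash
python3 k.py
```

```text
side knob n 117 mean [ 520.3 -187.    86.7] top z 101.5 low z 67.5 top xy [ 519.7 -183.5  100.6] ang 255.5
wrist knob n 484 mean [ 522.7 -174.2   83.4] top z 100.2 low z 65.1 top xy [ 520.9 -175.4   99.7] ang 254.9
```

>>> carry_out(series=[[0.12,[0,0.7,0],[0,0,-0.5]],[0.12,[0.1,1.4,0],[0,0,-1]],[0.12,[0.1,1.4,0],[0,0,-1]]])

```text
time_s: 20.2
eef_pos: [533.3, -178.9, 62.0]
tcp_rot: [-3.133, 0.001, 1.505]
ft_force: [-0.4, -0.5, -0.6]
opening: 40.4
```

```bash
python3 k.py
```

```text
side knob n 116 mean [ 522.3 -187.4   86.6] top z 101.8 low z 67.5 top xy [ 522.  -183.9  100.7] ang 257.0
wrist knob n 499 mean [ 524.4 -174.7   83.3] top z 100.5 low z 64.7 top xy [ 522.4 -176.2  100.1] ang 256.1
```

>>> carry_out(series=[[0.12,[0,0.7,0],[0,0,-0.5]],[0.12,[0.1,1.4,0],[0,0,-1]],[0.12,[0.1,1.4,0],[0,0,-1]]])

```text
time_s: 20.65
eef_pos: [535.3, -178.7, 62.1]
tcp_rot: [-3.134, 0.001, 1.522]
ft_force: [-0.2, 0.2, -0.4]
opening: 39.9
```

```bash
python3 k.py
```

```text
side knob n 119 mean [ 524.3 -187.9   86.7] top z 101.4 low z 67.1 top xy [ 524.  -184.1  100.4] ang 258.4
wrist knob n 541 mean [ 526.6 -175.3   83.9] top z 100.2 low z 64.7 top xy [ 525.1 -176.5   99.7] ang 258.0
```

>>> carry_out(series=[[0.12,[0,0.7,0],[0,0,-0.5]],[0.12,[0.1,1.4,0],[0,0,-1]],[0.12,[0.1,1.4,0],[0,0,-1]]])

```text
time_s: 21.1
eef_pos: [536.9, -178.7, 62.2]
tcp_rot: [-3.134, 0.001, 1.54]
ft_force: [-0.0, -0.7, 0.8]
opening: 40.2
```

```bash
python3 k.py
```

```text
side knob n 127 mean [ 533.1 -189.2   83.5] top z 97.8 low z 64.8 top xy [ 532.9 -186.4   96.8] ang 264.4
wrist knob n 887 mean [ 533.9 -178.2   80.4] top z 90.1 low z 61.3 top xy [ 534.7 -180.    89.1] ang 265.2
```

Past the crest: the knob has jumped ahead of the pushing finger and is dropping. Let it settle and look.

>>> carry_out(series=[[0.12,[0,0,0],[0,0,0]],[0.12,[0,0,0],[0,0,0]],[0.12,[0,0,0],[0,0,0]]])

```text
time_s: 21.55
eef_pos: [536.7, -178.6, 62.1]
tcp_rot: [-3.134, 0.001, 1.539]
ft_force: [-0.2, 0.9, 0.7]
opening: 39.7
```

```bash
python3 k.py
```

```text
scene knob n 21 mean [ 539.3 -172.7   72.2] top z 88.7 low z 55.6 top xy [ 539.2 -173.5   88. ] ang 268.2
side knob n 127 mean [ 537.1 -189.1   73.7] top z 88.0 low z 55.2 top xy [ 537.1 -185.9   87.1] ang 267.1
wrist knob n 1044 mean [ 536.7 -178.7   76.3] top z 87.7 low z 52.6 top xy [ 537.3 -180.9   86.6] ang 267.0
```

The knob top is at about 87.8 mm (87.5 expected when locked), with no contact force. Lifting off and checking everything.

>>> carry_out(series=[[0.12,[0,0,-20],[0,0,0]],[0.12,[0,0,-50],[0,0,0]],[0.12,[0,0,-90],[0,0,0]],[0.12,[0,0,-130],[0,0,0]],[0.12,[0,0,-150],[0,0,0]],[0.12,[-30,0,-150],[0,0,0]],[0.12,[-60,0,-150],[0,0,0]],[0.12,[-60,0,-150],[0,0,0]]])

```text
time_s: 22.5
eef_pos: [535.8, -241.4, 212.2]
tcp_rot: [-3.135, 0.002, 1.536]
ft_force: [-0.2, -1.2, -0.5]
opening: 39.7
```

```bash
python3 k.py; python3 chk.py; python3 -c "
from h import *
c=r.capture('scene');X=cloud(c)
for u,v in((360,372),(440,350)):print(X[int(v/1.4),int(u/1.4)].round(0))"
```

```text
scene knob n 90 mean [ 534.8 -176.7   72.4] top z 89.4 low z 54.5 top xy [ 534.7 -178.    88.5] ang 265.0
side knob n 127 mean [ 536.9 -189.4   74.2] top z 88.3 low z 54.4 top xy [ 537.2 -186.3   87.2] ang 267.2
wrist knob n 259 mean [ 536.9 -183.3   85.2] top z 88.2 low z 68.3 top xy [ 537.1 -184.3   86.9] ang 267.1
scene [(-34, 18, np.float64(39.7)), (-22, 32, np.float64(39.2)), (-10, 38, np.float64(39.6)), (2, 35, np.float64(39.5)), (14, 33, np.float64(39.5)), (26, 38, np.float64(39.8)), (36, 40, np.float64(39.2))]
  xy [[-25.0, -684.0, 27.0], [-2.8, -10.9, 39.4], [23.0, 43.7, 57.6]]
side [(-34, 18, np.float64(38.2)), (-22, 34, np.float64(38.1)), (-10, 55, np.float64(38.2)), (2, 48, np.float64(37.9)), (14, 53, np.float64(38.4)), (26, 51, np.float64(38.1)), (36, 33, np.float64(38.1))]
  xy [[-23.1, -186.6, 26.1], [5.1, -9.4, 37.9], [22.6, 37.1, 58.0]]
wrist [(-34, 81, np.float64(37.7)), (-22, 0, np.float64(nan)), (-10, 0, np.float64(nan)), (2, 0, np.float64(nan)), (14, 0, np.float64(nan)), (26, 0, np.float64(nan)), (36, 0, np.float64(nan))]
  xy [[-23.1, -171.7, 26.3], [10.0, -45.7, 36.8], [22.9, -34.4, 53.2]]
[ 535.9351441  -237.6435595   212.10525519] 22.8
[368. 150.  41.]
[377.   4.  29.]
  return _methods._mean(a, axis=axis, dtype=dtype,
  ret = ret.dtype.type(ret / rcount)
```

View pics/k.png

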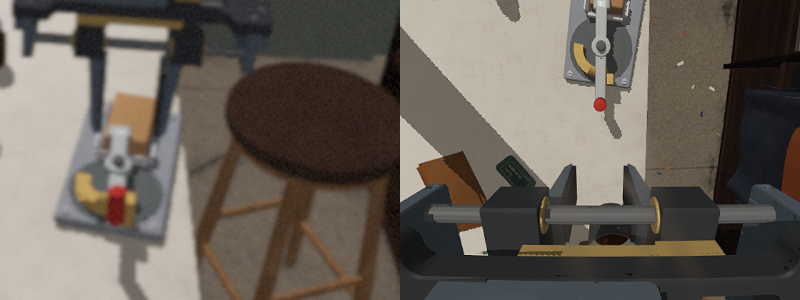

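The pictures show the handle past the cam with its knob at (600,104), the tongue over the block's end, the tin lying at (515,170), and the gripper clear. Handing in.

```bash
python3 -c "
from h import *
print(r.close_job())"
```

```text
the job is handed in; nothing more can be done
None
```

The block is flat in the nest and the handle is locked in its notch; the job was handed in at about 23 s on the robot's clock.

- **Block:** The first check after release showed it tilted, with its +y end about 7 mm high. I pressed that end down with closed fingers, with about 7 N read during the press, and it then lay flat. The last check has its top at about 38 mm along its whole length in the side camera, as expected when home. The scene camera read about 1.5 mm higher.
- **Handle:** I pushed it in small steps with the knob caged between the fingers. The force readings peaked at about 7 N in the push direction while it climbed the cam. It dropped into the notch at about 1.34 rad of turn, and I did not push it against the stop.
- **Lock height:** The knob top settled at about 88 mm in the side and wrist cameras, against 87.5 mm expected. The scene camera read 89.4 mm, again about 1.5 mm high.
- **Bystanders:** The two bottles measure where they were, within 3 mm. I never moved near the tin and saw it lying on the bench in the last picture, but I did not measure its position.
- **Robot:** At the end the gripper was clear and touching nothing.

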